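# Set the spring press on the cheese mould

## Robot

A 6-joint arm with a two-finger parallel gripper is mounted at the origin on the work surface. World frame = base frame: x ahead of the robot, y to its left, z up, the work surface at z = 0. Lengths are in mm, angles in degrees, forces in N, time in s.
With the tool pointing down it reaches from about 350 to 850 mm from the base axis. Payload 8.1 kg.
Tool frame: the origin (TCP) lies between the finger pads; the fingertips stand 22 mm ahead of it and the grasp point (between the pads) lies 3 mm ahead of it; z points along the fingers, y is the line along which they close (so a half turn about z gives the same grasp; the last joint's range is limited). The gripper opens to 85 mm and grips with 20 to 120 N. Pads are 22 mm wide; open, the fingers measure 114 mm over their backs; the gripper's body (76 mm by 85 mm) begins 54 mm behind the grasp point. The pads swing forward as they close: fully open they stand 13 mm farther back than shut.
Start: joints at [68.847, 7.471, 85.268, -0, 87.261, -4.893], TCP at [167.981, 576.01, 253.292] pointing down, gripper open.
Joint ranges: [-169.43, 169.43], [-51.17, 129.36], [1.28, 143.12], [-76.62, 256.62], [0, 156.53], [-152.29, 152.29]. Speed limits (degrees/s): [136.94, 136.94, 159.86, 180, 180, 180].

## Interface

Orientations are given as [roll, pitch, yaw] about the fixed x, y, z axes, in that order (R = Rz(yaw) Ry(pitch) Rx(roll)).
In Python, from bench import r, vision gives the robot as it stands.
- The arm moves only by the tool step_arm, never from a script. Its argument "targets" is a list that holds one entry, the list of rows, each a list of 6 numbers: the shift along the world's x, y, z in mm, then the turn, a rotation vector about the world's x, y, z in rad. In form: [[[x, y, z, rx, ry, rz], ...]]. A call has 1 to 12 rows; each row is the pose to reach, as a shift and turn from the pose commanded when the call began; what a row does not reach only later rows make up. A row lasts 1/12 s, in which the tool goes at most 41.7 mm and 7.16 degrees, less where a joint would pass 70% of its speed; a pose out of reach is approached as far as the arm can. A call with a gripper value outside its range is refused whole. "fingers" is the gripper's target within -1 to 1 (shut at 1, half-way at 0, fully open at -1), set as the call begins (left out, the last holds). The fingers move at their own pace and stop on an object; "newtons" is the grip in N (left out, the last holds). Time passes only in rows, so rows that repeat a pose let the fingers close. It gives the time, the measured TCP pose, the force, the opening and the grip force at its end, in the units of the state.
- r.sense(): the state, without advancing time (a new reading comes with each control period).
- vision.snapshot(name): name is "scene" or "top" or "wrist"; returns a dict with "img" (400x640x3 uint8, blue, green, red), "mtx" (3x3 intrinsics, pixels), "D" ([k1, k2, p1, p2, k3] as OpenCV has them; the pictures are not rectified), "eye" and "attitude" of the camera in the world. Camera axes: x right, y up, looking along -z (the intrinsics and any distortion apply to the point x, -y, -z); pixel columns grow to the right and rows downward; lengths in mm; the calibration is good to about 2 mm. A picture is of the moment at which its call begins. There is no depth.
- r.hand_in(): hands the job in; it is judged then, once.
The state is a dict: "time": time; "joint_pos": joint angles; "qd": joint speeds; "joint_efforts": joint torques, N m; "tool_pos": TCP position; "tcp_rot": TCP orientation; "ft_force": force on the tool from outside, world axes, zero at the start; "wrist_torque": the same for the moment, N m; "finger_gap": finger opening in mm; "grip_force": force on a finger pad.
Only numpy, scipy, OpenCV 4.12 (cv2) and the standard library are available. Lean on these libraries where they do the work, as an engineer would, in place of code of your own. Each camera call takes 0.05 s, during which the arm holds its last target. There are 200 camera calls.

## Task

With the fingers shut, not gripping it, push the white cheese mould by its blue tab gently along its channel until it is fully home against the press's back stop, then, with a light grip, tighten the orange knob (clockwise seen from above) until the red needle of the spring gauge stands in the green band. Never over-tighten into the red band, do not shove the mould or squeeze the plastic knob hard, leave the other kitchen things where they are, and let go of everything at the end.

Things in the scene. Friction and masses are not known exactly. Their poses are not given: they have to be found in the camera images.
- press: Cheese press, fixed. Origin: under its base board, below the knob axis; x runs along the channel to the back stop, z up. Board 215 x 150 x 18 mm (x -150 to +65); guide rails 105 mm apart, 14 mm high; stop face at x = +50, 40 mm high; 14 mm posts at x = 0, y = +-70; cross bar 30 x 172 x 22 mm, top at z = 170 to 172; gauge dial 116 mm across, centre x = +102, face up at z 140 to 158 mm
- mould: Loose white cheese mould, 0.4 to 0.8 kg: round tub 80 mm across, wooden top 68 mm up, on a 100 x 100 x 8 mm drip tray lying in the channel. Origin: centre of the tray's underside (z = 18 mm); axes as the press. Home = tray edge against the back stop: origin then at x = 0 in the press frame, below the knob. Starts 35 to 65 mm short. Stays put when let go
- tab (a point): Middle of the blue upright tab on the mould's robot side: 12 mm thick along x, 30 mm wide along y, 46 mm tall from the tray's underside. This point lies 28 mm above the tray's underside, 100 mm to the -x side of the mould's origin, on its centre line
- knob_grip (a point): On the plastic tension knob's vertical axis, z 196 to 198 mm; 16 to 26 mm below, a disc 48 mm across; on it an upright orange bar 46 mm long (this point's x), 14 mm thick (y), from -16 to +14 mm. Bears 60 N per finger. Tightens clockwise from above, 3 to 5 rad in all, 0.1 to 0.2 N m; keeps height, stays where left. 1 rad lowers the plate 3 mm: 2 to 8 mm of free gap, then the spring yields
- gauge (a joint): Angle of the gauge's red needle, rad: 0 = spring free; grows, clockwise from above, 1 rad per 7 mm of spring compression (about 18 N there). Once the plate bears on the mould, 1 rad of the knob moves it 0.43 rad. Green band 0.88 to 1.12 (middle 1.0), red band from 1.35. At 0 the needle (48 mm long) points along the press's +y
- gauge_mark (a point): Middle of the green band on the gauge dial, 44 mm from the needle's pivot; it sinks with the dial as the knob is turned
- board: Bystander: green plastic cutting board 260 x 240 x 12 mm, fixed. Origin: centre of its underside
- pie_dish: Bystander: glass pie dish 228 mm across, 40 mm high, loose on the board. Origin: centre of its underside
- crock: Bystander: blue ceramic utensil crock 112 mm across, 130 mm high, utensils up to 225 mm, loose. Origin: centre of its underside
- jar: Bystander: amber spice jar 60 mm across, 110 mm high, loose. Origin: centre of its underside

How it is judged:
By the outcome, as a careful person would: the job done as asked, in the order asked, and still so for the second after the job is handed in, with the robot touching nothing.
It also fails if it takes over 72 s, if anything falls off the work surface, if the arm or the gripper's body presses on something with over 40 N, if the wrist force passes 120 N, or if a joint passes its speed limit or range.

## Working session

There is one attempt and no reset: what is moved stays moved. The work goes in short steps, Python scripts to look and compute and a tool call to move; the robot and the scene stay as the last step left them, time stands still between calls to the robot, and variables do not carry over. Pictures are saved under pics/ and viewed, at most 11 in all, crops included, and the job is handed in when it is done.

Besides the shell and the picture viewer there is one more tool, called after "Call:" as name(argument=value, ...) on one line, values as JSON. step_arm: Moves the arm, as the interface text tells. Its arguments: {"type":"object","properties":{"targets":{"type":"array"},"fingers":{"type":"number"},"newtons":{"type":"number"}},"required":["targets"]}

```bash
mkdir -p pics
cat > h.py <<'E'
import numpy as np, cv2, json, pickle
from bench import r, vision
def snap(name, tag):
    s=vision.snapshot(name); pickle.dump(s,open(f'pics/{tag}.pkl','wb')); cv2.imwrite(f'pics/{tag}.png',s['img']); return s
def load(tag): return pickle.load(open(f'pics/{tag}.pkl','rb'))
from scipy.spatial.transform import Rotation as Ro
def rot(s):
    a=np.array(s['attitude'],float)
    if a.shape==(3,3): return a
    return Ro.from_euler('xyz',a,degrees=True).as_matrix() if a.size==3 else Ro.from_quat(a).as_matrix()
def ray(s,uv):
    p=cv2.undistortPoints(np.array([[uv]],float),np.array(s['mtx'],float),np.array(s['D'],float))[0,0]
    return np.array(s['eye'],float), rot(s)@np.array([p[0],-p[1],-1])
def at_z(s,uv,z):
    e,d=ray(s,uv); return e+d*(z-e[2])/d[2]
def proj(s,P):
    P=np.atleast_2d(np.array(P,float)); c=(P-np.array(s['eye']))@rot(s)
    c=c*[1,-1,-1]
    return cv2.projectPoints(c,np.zeros(3),np.zeros(3),np.array(s['mtx'],float),np.array(s['D'],float))[0][:,0]
E
python3 - <<'E'
from h import *
for n in ('scene','top'):
    s=snap(n,n+'0'); print(n,s['eye'],s['attitude'],s['mtx'],s['D'])
print(r.sense())
a=[cv2.imread(f'pics/{n}0.png') for n in('scene','top')]
cv2.imwrite('pics/both.png',cv2.resize(np.vstack(a),(480,600)))
E
```

```text
scene [1286.94154075  -59.67310074  707.5070501 ] [49.85056016 -0.84323982 86.27651441] [[377.57878158   0.         311.80994854]
 [  0.         377.57878158 195.68195964]
 [  0.           0.           1.        ]] [-0.03139403  0.          0.          0.          0.        ]
top [ 484.93559821    8.42190719 1136.04513165] [  8.1884491   -1.46440401 -88.64839591] [[380.60281384   0.         320.74446122]
 [  0.         380.60281384 204.02563551]
 [  0.           0.           1.        ]] [-0.04956959  0.          0.          0.          0.        ]
{'time': 0.1, 'joint_pos': array([ 6.88458598e+01,  7.51014195e+00,  8.53250619e+01, -1.12987130e-03,
        8.72618131e+01, -4.89378336e+00]), 'qd': array([-0.08109235, -0.10475294, -0.13278633, -0.12216716,  0.0029278 ,
       -0.02131261]), 'joint_efforts': array([ 1.93435117e-03, -5.70956862e+01, -5.01939690e+01,  5.90253103e-05,
        8.18283996e-03, -2.48685740e-05]), 'tool_pos': array([167.82249638, 575.55893075, 252.33658527]), 'tcp_rot': array([-1.79903240e+02, -7.15202252e-03,  1.63739692e+02]), 'ft_force': array([0.95056649, 0.04465557, 0.0355026 ]), 'wrist_torque': array([ 0.03879151, -0.01119475,  0.02443424]), 'grip_force': 0.0, 'finger_gap': 85.10206918387854}
```

View pics/top0.png

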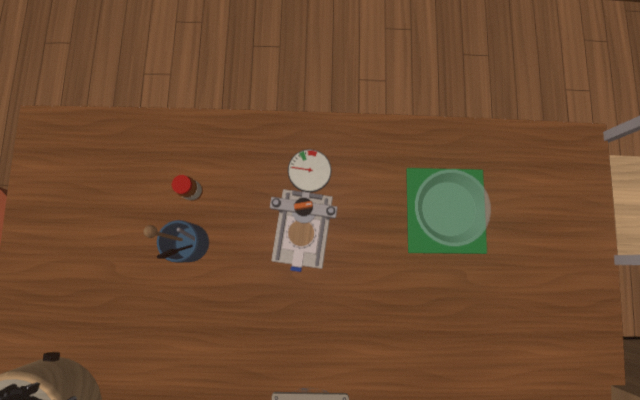

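View pics/scene0.png

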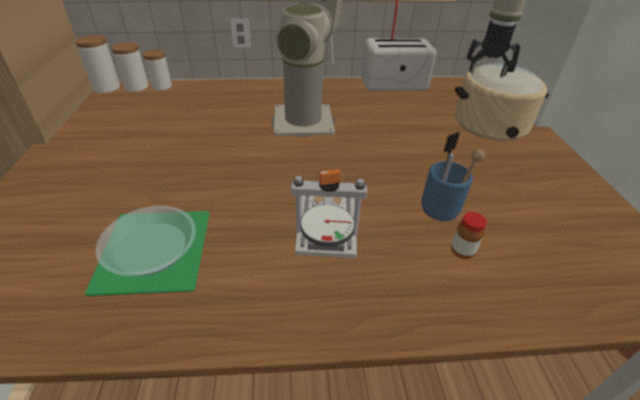

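The top view shows the press, with its knob near (303,206), blue tab near (297,268) and gauge near (309,170). The crock and jar are on its left and the pie dish on its right. Next I'll enlarge the press.

Run:
```python
from h import *
s=load('top0'); c=s['img'][140:280,250:360]
cv2.imwrite('pics/c1.png',cv2.resize(c,None,fx=4.2,fy=4.2,interpolation=cv2.INTER_CUBIC))
```

```text
(no output)
```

View pics/c1.png

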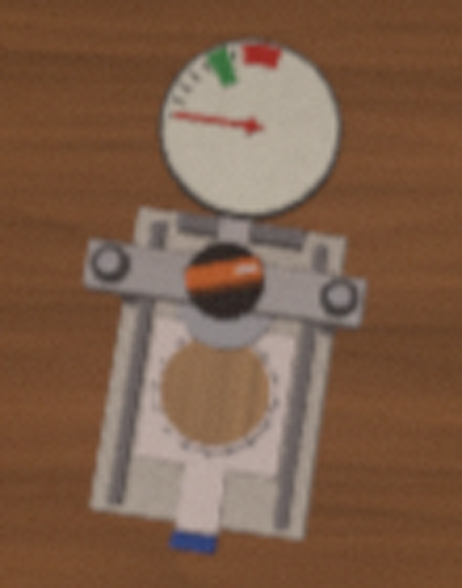

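The crop shows these positions: board corners (142,207), (346,237), (303,540), (91,508); cross bar corners (90,238), (366,280), (362,326), (84,285); tub top centre (215,391); tab top centre (194,540); dial centre (251,128). The orange bar runs from (187,282) to (263,266), and the needle is at 0.

Run:
```python
from h import *
from scipy.optimize import least_squares
s=load('top0'); f=lambda x,y:((x+.5)/4.2-.5+250,(y+.5)/4.2-.5+140)
obs=[((142,207),(65,75,18)),((346,237),(65,-75,18)),((303,540),(-150,-75,18)),((91,508),(-150,75,18)),
((90,238),(15,86,171)),((366,280),(15,-86,171)),((362,326),(-15,-86,171)),((84,285),(-15,86,171)),((251,128),(102,0,149))]
uv=np.array([f(*o[0]) for o in obs]);L=np.array([o[1] for o in obs],float)
def W(p,L):
    c,q=np.cos(p[2]),np.sin(p[2]);L=np.atleast_2d(L);return np.c_[p[0]+c*L[:,0]-q*L[:,1],p[1]+q*L[:,0]+c*L[:,1],L[:,2]]
res=least_squares(lambda p:(proj(s,W(p,L))-uv).ravel(),[480,50,-.1])
p=res.x;print(p,np.degrees(p[2]));print(res.fun.reshape(-1,2).round(2))
def loc(w): 
    c,q=np.cos(p[2]),np.sin(p[2]);d=w[:2]-p[:2];return np.array([c*d[0]+q*d[1],-q*d[0]+c*d[1]])
for n,xy,z in [('tub',(215,391),86),('tab top',(194,536),64),('knobdisc',(225,281),175),('knob bar a',(187,280),211),('b',(263,267),211)]:
    w=at_z(s,f(*xy),z);print(n,w.round(1),loc(w).round(1))
np.save('press.npy',p)
for n,q,z in [('crock',(180,240),130),('jar',(184,186),110)]: print(n,at_z(s,q,z).round())
print('dish',at_z(s,(452,208),52).round())
```

```text
[ 6.16102724e+02  3.13943261e+01 -1.22682851e-01] -7.029209606689167
[[-0.65 -0.29]
 [ 0.56  0.01]
 [ 0.32  0.15]
 [-0.32  0.13]
 [ 0.01 -0.21]
 [ 0.64 -0.29]
 [-0.04  0.26]
 [-0.5   0.06]
 [-0.03  0.13]]
tub [555.3  38.2  86. ] [-61.2  -0.7]
tab top [460.5  49.8  64. ] [-156.7   -0.8]
knobdisc [616.2  31.7 175. ] [0.  0.3]
knob bar a [611.2  53.  211. ] [-7.5 20.8]
b [620.1   8.9 211. ] [  6.7 -21.9]
crock [525. 354. 130.]
jar [673. 361. 110.]
dish [ 640. -399.   52.]
```

Press pose fits to sub-pixel: origin (616.1, 31.4), yaw -7.03°. The mould is about 60 mm short, so the tab is at press x ≈ -160. The knob bar lies at a world angle of about -79°. I'll go to a point behind the tab with the fingers shut.

Call:
step_arm(targets=[[[5,-10,0,0,0,0.005],[15,-30,0,0,0,0.01],[30,-60,0,0,0,0.02],[45,-90,0,0,0,0.03],[60,-120,0,0,0,0.04],[75,-150,0,0,0,0.05],[90,-180,0,0,0,0.06],[105,-210,0,0,0,0.07],[120,-240,0,0,0,0.08],[135,-270,0,0,0,0.09],[150,-300,0,0,0,0.1],[165,-330,0,0,0,0.11]]], fingers=1, newtons=20)

```text
time: 1.1
tool_pos: [333.1, 243.9, 253.0]
tcp_rot: [-180.0, 0.0, 170.1]
ft_force: [0.6, 0.3, 0.0]
finger_gap: 0.1
grip_force: 0.0
```

Call:
step_arm(targets=[[[15,-30,-10,0,0,0.01],[30,-60,-25,0,0,0.02],[45,-90,-45,0,0,0.03],[60,-120,-65,0,0,0.04],[72,-145,-85,0,0,0.045],[82,-165,-105,0,0,0.05],[90,-180,-125,0,0,0.051],[95,-190,-140,0,0,0.051],[96.5,-191.6,-150,0,0,0.051],[96.5,-191.6,-155,0,0,0.051],[96.5,-191.6,-155,0,0,0.051]]])

```text
time: 2.02
tool_pos: [428.2, 54.6, 97.2]
tcp_rot: [-180.0, -0.1, 173.0]
ft_force: [-0.1, 1.2, 0.2]
finger_gap: -0.2
grip_force: 0.0
```

Run:
```python
from h import *
t=snap('top','t1'); w=snap('wrist','w1'); x=r.sense(); print(x['time'],x['tool_pos'],x['tcp_rot'],x['ft_force'],x['joint_pos'],x['finger_gap'])
c=cv2.resize(t['img'][140:320,240:380],None,fx=3.3,fy=3.3,interpolation=cv2.INTER_CUBIC)
c=c[:400]; print(c.shape)
c2=cv2.resize(t['img'][180:320,250:350],None,fx=4.2,fy=4.2,interpolation=cv2.INTER_CUBIC)
w2=cv2.resize(w['img'],(380,238)); w2=np.vstack([w2,np.zeros((588-238,380,3),np.uint8)])
cv2.imwrite('pics/c2.png',np.hstack([c2,w2]))
```

```text
2.1167 [429.47170746  55.0374138   98.90360573] [1.79987268e+02 2.57248317e-02 1.73018168e+02] [ 0.23729176 -0.46262365 -0.60287526] [ 5.04270142e-01 -1.14975474e+01  1.20460711e+02  9.80593086e-03
  7.10096727e+01 -8.25170891e+01] -0.01661783217447919
(400, 462, 3)
```

View pics/c2.png

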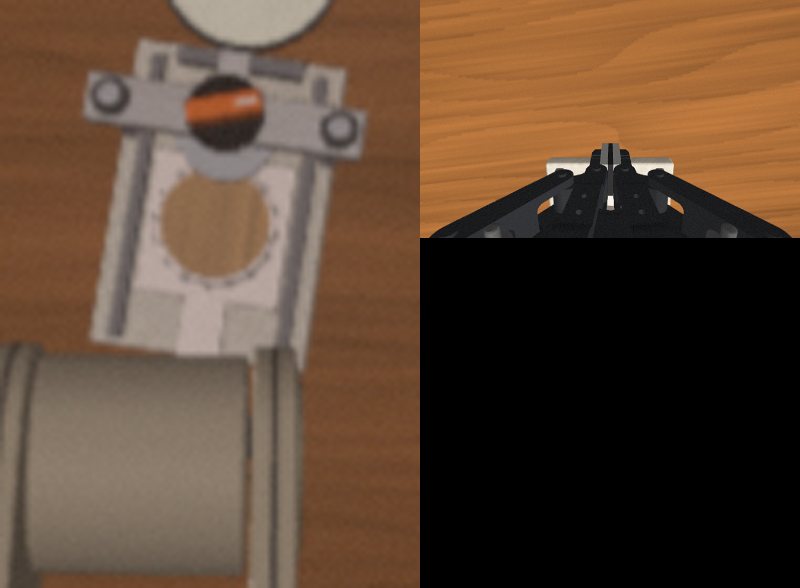

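The wrist is behind the tab and nothing is touching. I'll lower, then push slowly along the channel.

Call:
step_arm(targets=[[[0,0,-8,0,0,0],[0,0,-20,0,0,0],[0,0,-32,0,0,0],[0,0,-38,0,0,0],[0,0,-40,0,0,0],[0,0,-40,0,0,0],[1.5,-0.2,-40,0,0,0],[3,-0.4,-40,0,0,0],[4.5,-0.6,-40,0,0,0],[6,-0.7,-40,0,0,0],[7.4,-0.9,-40,0,0,0],[8.9,-1.1,-40,0,0,0]]])

```text
time: 3.12
tool_pos: [438.7, 53.2, 58.5]
tcp_rot: [180.0, 0.0, 173.0]
ft_force: [-0.5, 1.0, 0.5]
finger_gap: -0.1
grip_force: 0.0
```

Call:
step_arm(targets=[[[1.5,-0.2,0,0,0,0],[3,-0.4,0,0,0,0],[4.5,-0.6,0,0,0,0],[6,-0.7,0,0,0,0],[7.4,-0.9,0,0,0,0],[8.9,-1.1,0,0,0,0],[10.4,-1.3,0,0,0,0],[11.9,-1.5,0,0,0,0],[13.4,-1.7,0,0,0,0],[14.9,-1.8,0,0,0,0]]])

```text
time: 3.95
tool_pos: [452.5, 51.6, 58.0]
tcp_rot: [-180.0, -0.1, 173.0]
ft_force: [-4.5, -0.4, 4.4]
finger_gap: 0.0
grip_force: 2.6
```

Call:
step_arm(targets=[[[1.7,-0.2,0,0,0,0],[3.3,-0.4,0,0,0,0],[5,-0.6,0,0,0,0],[6.6,-0.8,0,0,0,0],[8.3,-1,0,0,0,0],[9.9,-1.2,0,0,0,0],[11.6,-1.4,0,0,0,0],[13.2,-1.6,0,0,0,0],[14.9,-1.8,0,0,0,0]]])

```text
time: 4.7
tool_pos: [467.4, 49.8, 57.9]
tcp_rot: [-180.0, -0.1, 173.0]
ft_force: [-5.3, 0.7, 3.1]
finger_gap: 0.0
grip_force: 2.6
```

Call:
step_arm(targets=[[[1.7,-0.2,0,0,0,0],[3.3,-0.4,0,0,0,0],[5,-0.6,0,0,0,0],[6.6,-0.8,0,0,0,0],[8.3,-1,0,0,0,0],[9.9,-1.2,0,0,0,0],[11.6,-1.4,0,0,0,0],[13.2,-1.6,0,0,0,0],[14.9,-1.8,0,0,0,0]]])

```text
time: 5.45
tool_pos: [482.3, 48.0, 57.9]
tcp_rot: [-180.0, -0.1, 173.0]
ft_force: [-4.4, 0.7, 4.1]
finger_gap: 0.3
grip_force: 2.6
```

Call:
step_arm(targets=[[[1,-0.1,0,0,0,0],[2,-0.2,0,0,0,0],[3,-0.4,0,0,0,0],[4,-0.5,0,0,0,0],[5,-0.6,0,0,0,0],[6,-0.7,0,0,0,0],[7,-0.9,0,0,0,0],[8,-1,0,0,0,0]]])

```text
time: 6.12
tool_pos: [491.1, 46.9, 58.1]
tcp_rot: [-180.0, -0.0, 173.0]
ft_force: [-2.8, 0.3, -1.5]
finger_gap: -0.2
grip_force: 1.3
```

Call:
step_arm(targets=[[[0.5,-0.1,0,0,0,0],[1,-0.1,0,0,0,0],[1.5,-0.2,0,0,0,0],[2,-0.2,0,0,0,0],[2.5,-0.3,0,0,0,0],[3,-0.4,0,0,0,0]]])

```text
time: 6.62
tool_pos: [494.1, 46.5, 58.3]
tcp_rot: [-180.0, -0.0, 173.0]
ft_force: [-2.4, -0.1, -1.4]
finger_gap: 0.0
grip_force: 1.3
```

Call:
step_arm(targets=[[[0.5,-0.1,0,0,0,0],[1,-0.1,0,0,0,0],[1.5,-0.2,0,0,0,0],[2,-0.2,0,0,0,0],[2.5,-0.3,0,0,0,0],[3,-0.4,0,0,0,0]]])

```text
time: 7.12
tool_pos: [497.1, 46.1, 58.3]
tcp_rot: [180.0, 0.0, 173.0]
ft_force: [-2.6, 0.1, -1.0]
finger_gap: 0.4
grip_force: 1.3
```

Call:
step_arm(targets=[[[0.5,-0.1,0,0,0,0],[1,-0.1,0,0,0,0],[1.5,-0.2,0,0,0,0]]])

```text
time: 7.37
tool_pos: [498.6, 45.9, 58.3]
tcp_rot: [-180.0, -0.0, 173.0]
ft_force: [-2.3, 0.7, -2.2]
finger_gap: 0.3
grip_force: 1.3
```

Call:
step_arm(targets=[[[0.3,0,0,0,0,0],[0.7,-0.1,0,0,0,0],[1,-0.1,0,0,0,0]]])

```text
time: 7.62
tool_pos: [499.6, 45.8, 58.3]
tcp_rot: [-180.0, 0.0, 173.0]
ft_force: [-2.2, -0.1, -1.6]
finger_gap: 0.1
grip_force: 1.3
```

Call:
step_arm(targets=[[[0.4,0,0,0,0,0],[0.8,-0.1,0,0,0,0],[1.2,-0.1,0,0,0,0]]])

```text
time: 7.87
tool_pos: [500.8, 45.7, 58.3]
tcp_rot: [-180.0, -0.0, 173.0]
ft_force: [-2.9, 0.3, -2.1]
finger_gap: -0.2
grip_force: 1.4
```

Call:
step_arm(targets=[[[0.4,0,0,0,0,0],[0.8,-0.1,0,0,0,0],[1.2,-0.1,0,0,0,0]]])

```text
time: 8.12
tool_pos: [501.0, 45.7, 58.3]
tcp_rot: [-180.0, -0.1, 173.0]
ft_force: [-10.8, 0.7, 6.8]
finger_gap: -0.2
grip_force: 5.8
```

Call:
step_arm(targets=[[[0.4,0,0,0,0,0],[0.8,-0.1,0,0,0,0]]])

```text
time: 8.28
tool_pos: [501.0, 45.7, 58.3]
tcp_rot: [-180.0, -0.2, 173.0]
ft_force: [-16.8, 1.4, 11.5]
finger_gap: 0.0
grip_force: 8.4
```

Call:
step_arm(targets=[[[0.4,0,0,0,0,0],[0.8,-0.1,0,0,0,0]]])

```text
time: 8.45
tool_pos: [501.0, 45.7, 58.0]
tcp_rot: [-180.0, -0.3, 173.0]
ft_force: [-19.6, 1.8, 11.9]
finger_gap: -0.0
grip_force: 9.7
```

The mould is home: the TCP stopped at press x = -116 and the force rose to 19.6 N. I'll back off and lift, and measure the bar angle from the images.

Call:
step_arm(targets=[[[-3,0.4,0,0,0,0],[-10,1.2,0,0,0,0],[-20,2.4,0,0,0,0],[-32,4,5,0,0,0],[-42,5,20,0,0,0],[-46,5,45,0,0,0],[-46,5,75,0,0,0],[-46,5,105,0,0,0],[-46,5,135,0,0,0],[-46,5,165,0,0,0],[-46,5,190,0,0,0],[-46,5,195,0,0,0]]])

```text
time: 9.45
tool_pos: [460.2, 50.4, 259.5]
tcp_rot: [179.9, 0.6, 173.0]
ft_force: [0.7, 0.1, 0.9]
finger_gap: -0.4
grip_force: 0.0
```

```bash
cat > bar.py <<'E'
from h import *
p=np.load('press.npy')
def orange(s):
    h=cv2.cvtColor(s['img'],cv2.COLOR_BGR2HSV); return ((h[...,0]<16)&(h[...,1]>165)&(h[...,2]>90)).astype(np.uint8)
def fit(tags,lo=0,hi=180,k=8):
    out=[]
    S=[]
    for t in tags:
        s=load(t); c=proj(s,[p[0],p[1],200])[0]; m=orange(s); z=np.zeros_like(m); a,b=int(c[0]),int(c[1]); z[b-13:b+14,a-13:a+14]=m[b-13:b+14,a-13:a+14]
        S.append((s,cv2.resize(z,None,fx=k,fy=k,interpolation=cv2.INTER_NEAREST)))
    for d in range(lo,hi,2):
        best=[]
        for s,m in S:
            u=np.array([np.cos(np.radians(d)),np.sin(np.radians(d))]);v=np.array([-u[1],u[0]])
            P=[[*(p[:2]+a*u+b*v),z] for a in(-23,23) for b in(-7,7) for z in(181,211)]
            q=proj(s,P)
            bi=0
            for dx in (-1,-.5,0,.5,1):
              for dy in (-1,-.5,0,.5,1):
                g=np.zeros_like(m); cv2.fillConvexPoly(g,cv2.convexHull(((q+[dx+.5,dy+.5])*k).astype(np.int32)),1)
                bi=max(bi,(g&m).sum()/max(1,(g|m).sum()))
            best.append(bi)
        out.append((np.mean(best),d,best))
    return sorted(out)[::-1][:5]
E
python3 - <<'E'
from bar import *
for t in (['top0'],['scene0'],['top0','scene0']): print(t,[(round(a,3),d) for a,d,_ in fit(t)])
x=r.sense(); print(x['time'],x['tool_pos'],x['tcp_rot'],x['ft_force'])
snap('top','t3'); snap('scene','s3')
a=load('t3')['img'][140:280,250:360]; b=load('s3')['img'][160:270,280:380]
cv2.imwrite('pics/c3.png',np.hstack([cv2.resize(a,(440,560),interpolation=2),cv2.resize(b,(340,374),interpolation=2) if 0 else cv2.copyMakeBorder(cv2.resize(b,(340,374),interpolation=2),0,186,0,0,0)]))
E
```

```text
['top0'] [(np.float64(0.586), 100), (np.float64(0.585), 104), (np.float64(0.582), 102), (np.float64(0.582), 98), (np.float64(0.578), 106)]
['scene0'] [(np.float64(0.731), 122), (np.float64(0.73), 120), (np.float64(0.728), 118), (np.float64(0.726), 124), (np.float64(0.724), 116)]
['top0', 'scene0'] [(np.float64(0.65), 100), (np.float64(0.65), 104), (np.float64(0.648), 102), (np.float64(0.645), 98), (np.float64(0.645), 94)]
9.45 [460.18196927  50.39732477 259.48509419] [179.93318446   0.58083902 172.9614852 ] [0.68555889 0.08375279 0.92562287]
```

View pics/c3.png

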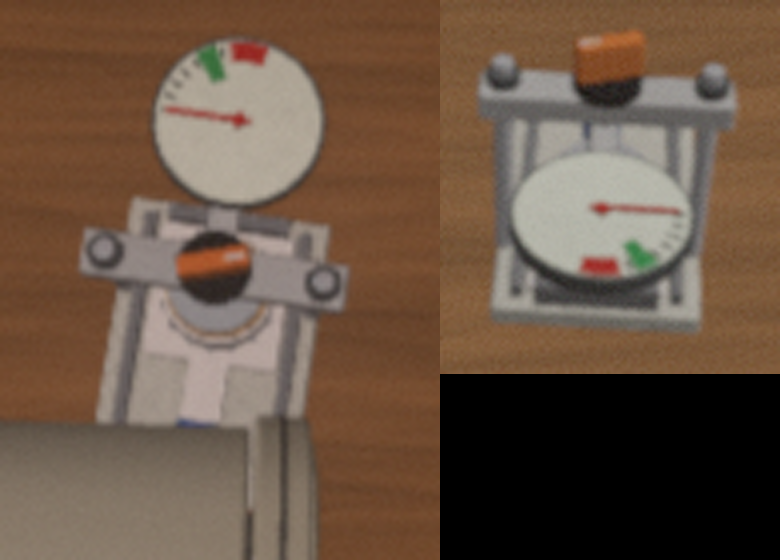

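The mould is home: the tub is under the plate and the tray is against the stop. The needle is still at 0 and the bar angle is about 101°. Next I'll move over the knob with the closing axis across the bar.

Call:
step_arm(targets=[[[8,-1,0,0,0,-0.05],[20,-2,0,0,0,-0.15],[36,-4,0,0,0,-0.26],[52,-5,0,0,0,-0.37],[68,-6,0,0,0,-0.48],[84,-8,0,0,0,-0.6],[100,-9,0,0,0,-0.72],[116,-11,0,0,0,-0.84],[132,-12,0,0,0,-0.96],[146,-13,0,0,0,-1.08],[154,-14,0,0,0,-1.18],[158,-14,0,0,0,-1.25]]], fingers=0)

```text
time: 10.55
tool_pos: [615.7, 36.2, 250.4]
tcp_rot: [-179.8, -0.0, 101.0]
ft_force: [0.3, 0.3, -0.5]
finger_gap: 42.4
grip_force: 0.0
```

Call:
step_arm(targets=[[[0,0,0,0,0,0],[0,0,0,0,0,0],[0,0,0,0,0,0],[0,0,0,0,0,0]]])

```text
time: 10.88
tool_pos: [615.1, 36.5, 252.7]
tcp_rot: [-180.0, -0.0, 101.4]
ft_force: [-0.1, -0.5, 0.8]
finger_gap: 42.7
grip_force: 0.0
```

Run:
```python
from h import *
w=snap('wrist','w4'); x=r.sense(); print(x['tool_pos'],x['tcp_rot'],x['joint_pos'],x['finger_gap'],w['eye'],w['attitude'])
cv2.imwrite('pics/c4.png',w['img'])
```

```text
[615.16506608  36.47286671 253.01068517] [-1.79979863e+02 -2.29058917e-03  1.01428689e+02] [-1.37153142e+00  9.99575033e+00  8.25153189e+01 -2.22976388e-03
  8.75090745e+01 -1.28001237e+01] 42.660132894189836 [600.91690926 102.36828518 372.44716652] [-1.55791437e+01  1.39135111e-02  1.15251811e+01]
```

View pics/c4.png

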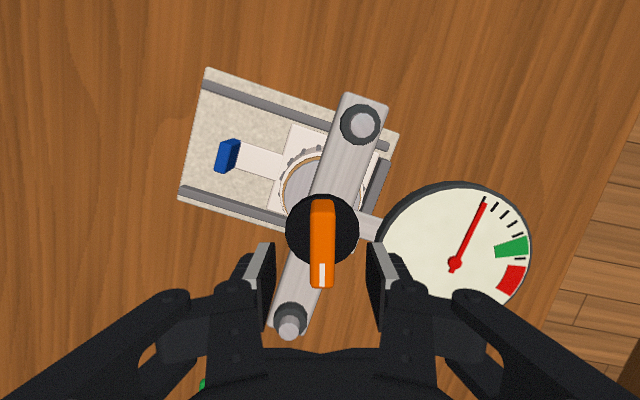

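The wrist view shows the bar nearly upright between the fingers, with its top ends at (322,200) and (321,288). The gauge pivot is at (454,264) and the needle tip at (484,203). The green band is around (512,248).

Run:
```python
from h import *
s=load('w4')
a,b=at_z(s,(322.5,200),211),at_z(s,(321,289),211); print(a,b,(a+b)/2,np.linalg.norm(a-b),np.degrees(np.arctan2(*(a-b)[1::-1])))
print('disc',at_z(s,(322,230),181))
for q in ((454,264),(484,203),(512,248)): print(at_z(s,q,149))
```

```text
[610.73230967  59.26092945 211.        ] [620.28918557   8.62456604 211.        ] [615.51074762  33.94274774 211.        ] 51.53033258666981 100.68802094336728
disc [616.18635824  32.0379432  181.        ]
[721.59519382  13.54696671 149.        ]
[727.76850664  63.54153818 149.        ]
[759.28516233  34.65262494 149.        ]
```

Call:
step_arm(targets=[[[0.9,-4.8,-3,0,0,-0.01],[0.9,-4.8,-10,0,0,-0.01],[0.9,-4.8,-18,0,0,-0.01],[0.9,-4.8,-26,0,0,-0.01],[0.9,-4.8,-34,0,0,-0.01],[0.9,-4.8,-41,0,0,-0.01],[0.9,-4.8,-45,0,0,-0.01],[0.9,-4.8,-47,0,0,-0.01],[0.9,-4.8,-47,0,0,-0.01]]])

```text
time: 11.68
tool_pos: [616.2, 31.7, 205.5]
tcp_rot: [-179.9, -0.0, 100.8]
ft_force: [-0.1, -0.8, -0.4]
finger_gap: 42.9
grip_force: 0.0
```

Call:
step_arm(targets=[[[0,0,0,0,0,0],[0,0,0,0,0,0],[0,0,0,0,0,0],[0,0,0,0,0,0],[0,0,0,0,0,0],[0,0,0,0,0,0]]], fingers=1, newtons=25)

```text
time: 12.18
tool_pos: [616.8, 31.6, 207.0]
tcp_rot: [179.9, 0.0, 100.8]
ft_force: [-0.9, -0.3, 4.9]
finger_gap: 13.3
grip_force: 28.6
```

Call:
step_arm(targets=[[[0,0,0,0,0,-0.03],[0,0,0,0,0,-0.09],[0,0,0,0,0,-0.16],[0,0,0,0,0,-0.24],[0,0,0,0,0,-0.32],[0,0,0,0,0,-0.4],[0,0,0,0,0,-0.48],[0,0,0,0,0,-0.56],[0,0,0,0,0,-0.64],[0,0,0,0,0,-0.72],[0,0,0,0,0,-0.8],[0,0,0,0,0,-0.88]]])

```text
time: 13.18
tool_pos: [617.4, 31.5, 207.0]
tcp_rot: [179.9, -0.1, 50.1]
ft_force: [2.7, -1.3, 1.5]
finger_gap: 13.6
grip_force: 28.4
```

Call:
step_arm(targets=[[[0,0,0,0,0,-0.08],[0,0,0,0,0,-0.16],[0,0,0,0,0,-0.24],[0,0,0,0,0,-0.32],[0,0,0,0,0,-0.4],[0,0,0,0,0,-0.48],[0,0,0,0,0,-0.56],[0,0,0,0,0,-0.64],[0,0,0,0,0,-0.72],[0,0,0,0,0,-0.8],[0,0,0,0,0,-0.86],[0,0,0,0,0,-0.88]]])

```text
time: 14.18
tool_pos: [617.6, 30.9, 207.0]
tcp_rot: [179.9, -0.2, -0.3]
ft_force: [4.7, -2.8, 1.6]
finger_gap: 13.5
grip_force: 28.3
```

Run:
```python
from h import *
w=snap('wrist','w5');t=snap('top','t5');s=snap('scene','s5'); x=r.sense(); print(x['time'],x['tool_pos'],x['tcp_rot'],x['joint_pos'],x['finger_gap'],x['ft_force'],x['wrist_torque'])
b=cv2.resize(s['img'][165:255,285:375],(360,360),interpolation=2);a=cv2.resize(t['img'][140:230,260:350],(360,360),interpolation=2)
cv2.imwrite('pics/c5.png',np.hstack([a,b]))
```

```text
14.3333 [617.63773367  30.90338118 207.0369551 ] [ 1.79942780e+02 -1.72860783e-01 -1.16386027e-01] [-1.85583303e+00  1.15364936e+01  8.56036440e+01 -5.23726685e-02
  8.26853474e+01  8.82672282e+01] 13.729696664270445 [ 4.99160938 -3.10623547  0.08322272] [-0.42277751 -0.64606673 -0.02108651]
```

View pics/c5.png

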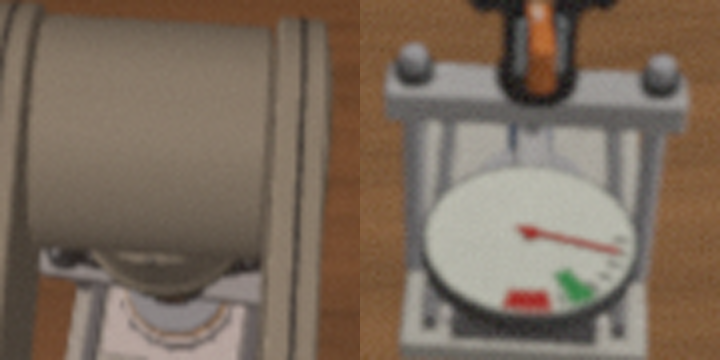

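The scene view shows the needle already moving, pivot (167,231) and tip (258,251) in the crop, and the green band centre near (215,285). I'll work out its angle.

```bash
cat > gauge.py <<'E'
from h import *
def ang(s,piv,tip,z,yaw=np.load('press.npy')[2]):
    d=(at_z(s,tip,z)-at_z(s,piv,z))[:2]
    a=np.pi/2+yaw-np.arctan2(d[1],d[0]); return round((a+np.pi)%(2*np.pi)-np.pi,3), round(np.linalg.norm(d),1), at_z(s,piv,z).round(1)
E
python3 - <<'E'
from gauge import *
f=lambda x,y,k,o:((x+.5)/k-.5+o[0],(y+.5)/k-.5+o[1])
s3=load('s3');g=lambda x,y:f(x-440,y,3.4,(280,160))
print('s3',ang(s3,g(600,208),g(684,212),149),'green',ang(s3,g(600,208),g(641,255),149))
s=load('s5');g=lambda x,y:f(x-360,y,4,(285,165))
print('s5',ang(s,g(527,231),g(620,251),144),'green',ang(s,g(527,231),g(575,286),144))
# auto: red pixels needle
for t,z in(('s3',149),('s5',144)):
    s=load(t);h=cv2.cvtColor(s['img'],cv2.COLOR_BGR2HSV)
    m=((h[...,0]<8)|(h[...,0]>172))&(h[...,1]>120)
    v,u=np.nonzero(m[200:260,285:375]);print(t,list(zip(u+285,v+200))[:60])
w=load('w5'); cv2.imwrite('pics/w5c.png',w['img'])
E
```

```text
s3 (np.float64(-0.004), np.float64(52.5), array([711. ,  17.8, 149. ])) green (np.float64(0.986), np.float64(46.7), array([711. ,  17.8, 149. ]))
s5 (np.float64(0.23), np.float64(50.8), array([710.6,  17.4, 144. ])) green (np.float64(0.983), np.float64(46.5), array([710.6,  17.4, 144. ]))
s3 [(np.int64(326), np.int64(220)), (np.int64(327), np.int64(220)), (np.int64(328), np.int64(220)), (np.int64(326), np.int64(221)), (np.int64(327), np.int64(221)), (np.int64(328), np.int64(221)), (np.int64(329), np.int64(221)), (np.int64(323), np.int64(236)), (np.int64(324), np.int64(236)), (np.int64(325), np.int64(236)), (np.int64(326), np.int64(236)), (np.int64(322), np.int64(237)), (np.int64(323), np.int64(237)), (np.int64(324), np.int64(237)), (np.int64(325), np.int64(237)), (np.int64(326), np.int64(237)), (np.int64(327), np.int64(237)), (np.int64(328), np.int64(237)), (np.int64(329), np.int64(237)), (np.int64(330), np.int64(237)), (np.int64(331), np.int64(237)), (np.int64(322), np.int64(238)), (np.int64(323), np.int64(238)), (np.int64(324), np.int64(238)), (np.int64(325), np.int64(238)), (np.in
[... 1409 characters left out ...]
.int64(330), np.int64(239)), (np.int64(331), np.int64(239)), (np.int64(322), np.int64(240)), (np.int64(323), np.int64(240)), (np.int64(324), np.int64(240)), (np.int64(325), np.int64(240)), (np.int64(326), np.int64(240)), (np.int64(327), np.int64(240)), (np.int64(328), np.int64(240)), (np.int64(329), np.int64(240)), (np.int64(330), np.int64(240)), (np.int64(331), np.int64(240)), (np.int64(322), np.int64(241)), (np.int64(323), np.int64(241)), (np.int64(324), np.int64(241)), (np.int64(325), np.int64(241)), (np.int64(326), np.int64(241)), (np.int64(327), np.int64(241)), (np.int64(328), np.int64(241)), (np.int64(329), np.int64(241)), (np.int64(330), np.int64(241)), (np.int64(331), np.int64(241))]
```

View pics/w5c.png

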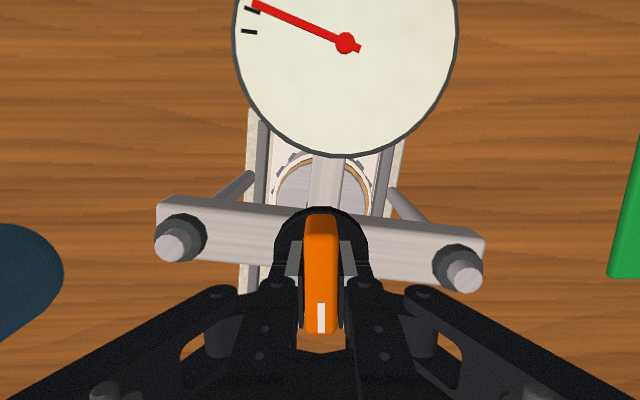

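The gauge reads about 0.23, so the knob needs about 1.78 rad more. I'll turn 0.9 now, then regrip with a half turn back.

Call:
step_arm(targets=[[[0,0,0,0,0,-0.03],[0,0,0,0,0,-0.1],[0,0,0,0,0,-0.18],[0,0,0,0,0,-0.26],[0,0,0,0,0,-0.34],[0,0,0,0,0,-0.43],[0,0,0,0,0,-0.52],[0,0,0,0,0,-0.61],[0,0,0,0,0,-0.7],[0,0,0,0,0,-0.79],[0,0,0,0,0,-0.87],[0,0,0,0,0,-0.9]]])

```text
time: 15.33
tool_pos: [617.4, 30.3, 207.0]
tcp_rot: [-180.0, -0.2, -51.9]
ft_force: [1.7, -5.8, 1.1]
finger_gap: 13.8
grip_force: 28.4
```

Call:
step_arm(targets=[[[0,0,0,0,0,0],[0,0,0,0,0,0],[0,0,0,0,0,0],[0,0,0,0,0,0],[0,0,0,0,0,0],[0,0,12,0,0,0],[0,0,30,0,0,0],[0,0,45,0,0,0],[0,0,48,0,0,0],[0,0,48,0,0,0]]], fingers=0)

```text
time: 16.17
tool_pos: [617.5, 31.6, 256.8]
tcp_rot: [-179.8, -0.1, -51.6]
ft_force: [1.4, 0.5, 0.4]
finger_gap: 42.7
grip_force: 0.0
```

Run:
```python
from h import *
s=snap('scene','s6'); w=snap('wrist','w6'); x=r.sense(); print(x['time'],x['tool_pos'],x['tcp_rot'],x['joint_pos'],x['finger_gap'],x['ft_force'])
b=cv2.resize(s['img'][165:255,285:375],(540,540),interpolation=2)
cv2.imwrite('pics/c6.png',np.hstack([b,cv2.copyMakeBorder(cv2.resize(w['img'][:,140:500],(260,289)),0,251,0,0,0)]))
```

```text
16.2667 [616.34266509  31.64225668 253.90690732] [ 1.79988412e+02  1.25318567e-02 -5.16294432e+01] [-1.82106307e+00  1.01111267e+01  8.22931108e+01  2.09664628e-03
  8.76127017e+01  1.39808291e+02] 42.49567973944939 [-0.44273404  0.43901258 -0.57351729]
```

View pics/c6.png

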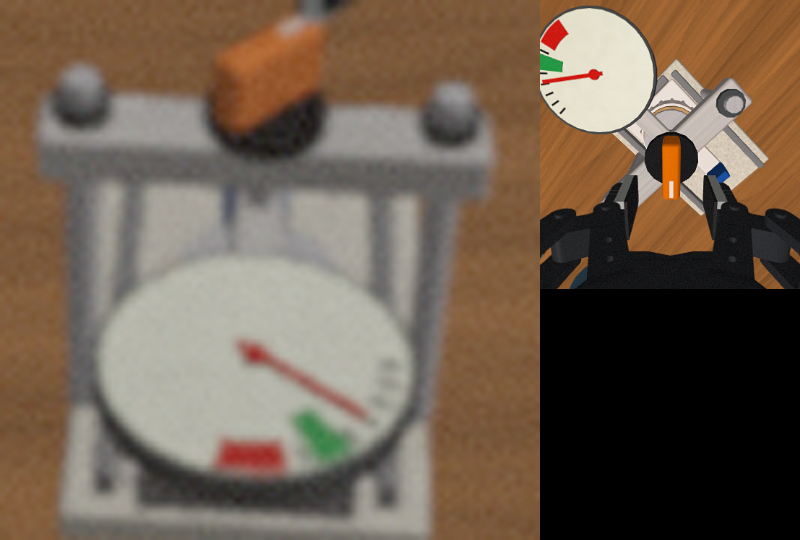

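The scene crop shows the needle from (251,352) to about (364,416), short of the green band. The knob is released, and the wrist view shows the bar centred between the open fingers.

Run:
```python
from gauge import *
s=load('s6');g=lambda x,y:((x+.5)/6-.5+285,(y+.5)/6-.5+165)
print(ang(s,g(251,352),g(366,417),141),'green',ang(s,g(251,352),g(322,434),141))
w=load('w6'); print(ang(w,(216.7,103),(143,113),141))
# wrist-detected needle: fit line on red pixels near dial
h=cv2.cvtColor(w['img'],cv2.COLOR_BGR2HSV); m=(((h[...,0]<6)|(h[...,0]>174))&(h[...,1]>150)&(h[...,2]>80)).astype(np.uint8)
n,l,st,c=cv2.connectedComponentsWithStats(m)
for i in range(1,n):
    if st[i,4]>80: print(st[i],c[i])
```

```text
(np.float64(0.624), np.float64(50.2), array([710.2,  17.6, 141. ])) green (np.float64(0.986), np.float64(46.2), array([710.2,  17.6, 141. ]))
(np.float64(0.644), np.float64(51.8), array([717.9,  17.9, 141. ]))
[142  28  37  42 804] [159.55348259  48.39179104]
[143  96  83  21 522] [189.06130268 106.41570881]
```

The gauge reads about 0.63, so about 0.86 rad more on the knob. I'll rotate the open gripper back a half turn above the knob.

Call:
step_arm(targets=[[[0,0,0,0,0,0.05],[0,0,0,0,0,0.15],[0,0,0,0,0,0.26],[0,0,0,0,0,0.37],[0,0,0,0,0,0.48],[0,0,0,0,0,0.59],[0,0,0,0,0,0.7],[0,0,0,0,0,0.81],[0,0,0,0,0,0.92],[0,0,0,0,0,1.03],[0,0,0,0,0,1.14],[0,0,0,0,0,1.25]]])

```text
time: 17.27
tool_pos: [615.7, 31.6, 252.5]
tcp_rot: [-179.9, 0.1, 20.3]
ft_force: [-0.2, 0.4, 0.6]
finger_gap: 42.7
grip_force: 0.0
```

Call:
step_arm(targets=[[[0,0,0,0,0,0.11],[0,0,0,0,0,0.22],[0,0,0,0,0,0.33],[0,0,0,0,0,0.44],[0,0,0,0,0,0.55],[0,0,0,0,0,0.66],[0,0,0,0,0,0.77],[0,0,0,0,0,0.88],[0,0,0,0,0,0.99],[0,0,0,0,0,1.1],[0,0,0,0,0,1.21],[0,0,0,0,0,1.32]]])

```text
time: 18.27
tool_pos: [615.7, 31.7, 252.5]
tcp_rot: [-179.8, -0.0, 95.9]
ft_force: [-0.4, 0.7, 0.5]
finger_gap: 42.4
grip_force: 0.0
```

Call:
step_arm(targets=[[[0,0,0,0,0,0.11],[0,0,0,0,0,0.21],[0,0,0,0,0,0.29],[0,0,0,0,0,0.35],[0,0,0,0,0,0.4],[0,0,0,0,0,0.44],[0,0,0,0,0,0.49],[0,0,0,0,0,0.53],[0,0,0,0,0,0.56],[0,0,0,0,0,0.57],[0,0,0,0,0,0.57]]])

```text
time: 19.18
tool_pos: [615.9, 31.6, 253.0]
tcp_rot: [-179.9, -0.1, 128.3]
ft_force: [-0.1, -0.2, 0.2]
finger_gap: 43.1
grip_force: 0.0
```

Call:
step_arm(targets=[[[0,0,-3,0,0,0],[0,0,-10,0,0,0],[0,0,-18,0,0,0],[0,0,-26,0,0,0],[0,0,-34,0,0,0],[0,0,-41,0,0,0],[0,0,-45,0,0,0],[0,0,-48,0,0,0],[0,0,-48,0,0,0]]])

```text
time: 19.93
tool_pos: [616.1, 31.6, 205.3]
tcp_rot: [-179.9, -0.0, 128.3]
ft_force: [-0.4, 1.4, -0.3]
finger_gap: 42.8
grip_force: 0.0
```

Call:
step_arm(targets=[[[0,0,0,0,0,0],[0,0,0,0,0,0],[0,0,0,0,0,0],[0,0,0,0,0,0],[0,0,0,0,0,0],[0,0,0,0,0,0]]], fingers=1, newtons=25)

```text
time: 20.43
tool_pos: [616.6, 31.5, 207.0]
tcp_rot: [180.0, 0.0, 128.3]
ft_force: [-3.3, -1.4, 5.7]
finger_gap: 13.8
grip_force: 28.3
```

Gripped. Turn 0.84 rad, then check.

Call:
step_arm(targets=[[[0,0,0,0,0,-0.03],[0,0,0,0,0,-0.09],[0,0,0,0,0,-0.17],[0,0,0,0,0,-0.25],[0,0,0,0,0,-0.33],[0,0,0,0,0,-0.41],[0,0,0,0,0,-0.49],[0,0,0,0,0,-0.57],[0,0,0,0,0,-0.65],[0,0,0,0,0,-0.73],[0,0,0,0,0,-0.8],[0,0,0,0,0,-0.84]]])

```text
time: 21.43
tool_pos: [617.1, 31.6, 207.0]
tcp_rot: [179.9, -0.0, 79.9]
ft_force: [-1.0, -1.4, 3.7]
finger_gap: 13.5
grip_force: 28.0
```

Run:
```python
from h import *
s=snap('scene','s7'); x=r.sense(); print(x['time'],x['tool_pos'],x['tcp_rot'],x['finger_gap'],x['ft_force'])
cv2.imwrite('pics/c7.png',cv2.resize(s['img'][165:255,285:375],(540,540),interpolation=2))
```

```text
21.4833 [617.12393046  31.53318762 207.03986288] [ 1.79893956e+02 -6.12613601e-03  7.98478277e+01] 13.788883446814861 [ 0.05324784 -1.88262907  4.80209093]
```

View pics/c7.png

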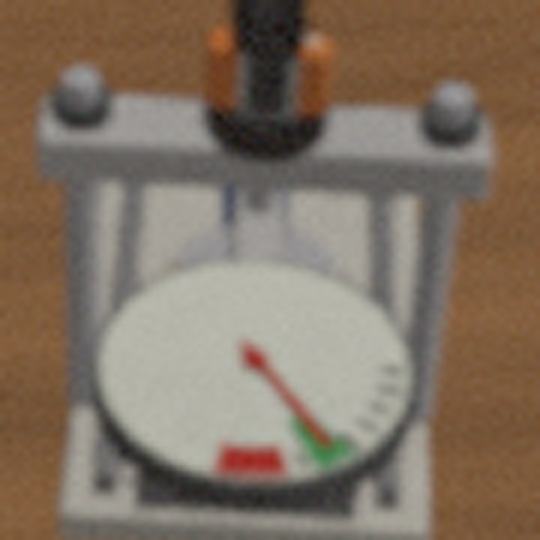

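The needle (pivot (252,356), tip about (328,443)) lies in the green band. I'll release, lift away, and verify numerically.

Call:
step_arm(targets=[[[0,0,0,0,0,0],[0,0,0,0,0,0],[0,0,0,0,0,0],[0,0,0,0,0,0],[0,0,0,0,0,0],[0,0,10,0,0,0],[0,0,26,0,0,0],[0,0,44,0,0,0],[0,0,60,0,0,0],[0,0,75,0,0,0],[0,0,80,0,0,0],[0,0,80,0,0,0]]], fingers=0)

```text
time: 22.48
tool_pos: [617.5, 31.6, 289.0]
tcp_rot: [179.8, -0.0, 80.2]
ft_force: [0.2, -0.5, 0.2]
finger_gap: 42.7
grip_force: 0.0
```

Run:
```python
from gauge import *
s=load('s7');g=lambda x,y:((x+.5)/6-.5+285,(y+.5)/6-.5+165)
print(ang(s,g(252,356),g(328,443),138.5),ang(s,g(252,356),g(331,446),138.5),'green',ang(s,g(252,356),g(324,442),138.5))
w=snap('wrist','w8');x=r.sense(); print(x['time'],x['tool_pos'],x['tcp_rot'],x['finger_gap'],x['ft_force'])
cv2.imwrite('pics/c8.png',w['img'])
```

```text
(np.float64(0.981), np.float64(49.1), array([709.7,  18.1, 138.5])) (np.float64(0.979), np.float64(50.8), array([709.7,  18.1, 138.5])) green (np.float64(1.0), np.float64(48.0), array([709.7,  18.1, 138.5]))
22.5333 [616.89605774  31.62142762 287.19279528] [ 1.79901529e+02 -1.66090086e-02  8.01526243e+01] 42.665215717132114 [-0.59333454 -0.86274128 -0.65185278]
```

View pics/c8.png

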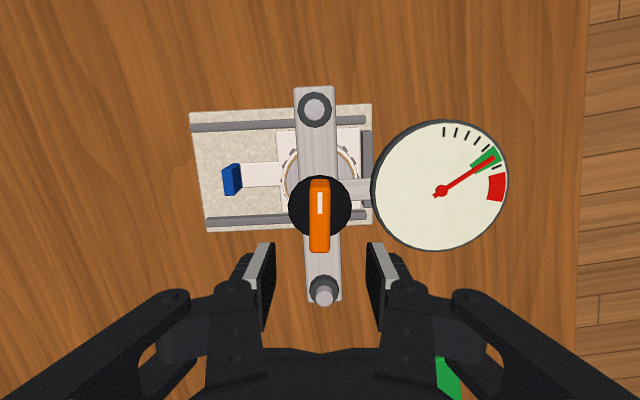

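The wrist view shows the needle (pivot (441,191), tip (492,158)) in the green band at about 0.98. The tray is against the stop and the gripper is clear, so I'll hand in.

```bash
python3 -c "
from bench import r
print(r.hand_in())"
```

```text
the job is handed in; nothing more can be done
None
```

The mould is home against the back stop, the gauge needle reads about 0.98 (inside the green band), the gripper has let go and is clear, and the job was handed in at about 22.5 s; the hand-in returned no verdict.

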